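Circlip onto the grinding spindle

ROBOT

A 7-joint arm with a two-finger parallel gripper is mounted at the origin on the work surface. World frame = base frame: x ahead of the robot, y to its left, z up, the work surface at z = 0. Lengths are in m, angles in rad, forces in N, time in s.
With the tool pointing down it reaches from about 0.425 to 1.025 m from the base axis. Payload 3.6 kg.
Tool frame: the origin (TCP) lies midway between the tips of the shut fingers; the grasp point (between the pads) lies 19 mm behind it; z points along the fingers, y is the line along which they close (so a half turn about z gives the same grasp; the last joint's range is limited). The gripper opens to 85 mm and grips with 20 to 120 N. Pads are 22 mm wide; open, the fingers measure 114 mm over their backs; the gripper's body (76 mm by 85 mm) begins 54 mm behind the grasp point. The pads swing forward as they close: fully open they stand 13 mm farther back than shut.
Start: joints at [1.075, 0.591, 0.048, 1.609, -0.033, 0.943, -0.034], TCP at [0.284, -0.667, 0.231] pointing down, gripper open.
Joint ranges: [-2.69, 2.69], [-0.47, 2.24], [-1.27, 1.36], [0.19, 2.51], [-1.53, 4.68], [0.08, 2.07], [-3.09, 3.09]. Speed limits (rad/s): [2.57, 2.57, 3.14, 3.14, 3.14, 3.14, 3.14].

INTERFACE

Orientations are given as a 3x3 rotation matrix whose columns are the frame's x, y, z axes.
In Python, from bench import sense, camera, camera_model, hand_in gives the robot as it stands.
- The arm moves only by the tool servo_tool, never from a script. Its argument "rows" is a list of rows, each an object with "dp": the shift along the world's x, y, z in cm, a list of three; "turn": the turn about the world's z in rad. A call has 1 to 12 rows; each row shifts and turns the commanded pose from where the row before left it; what a row does not reach is not made up. A row lasts 1/8 s, in which the tool goes at most 62.5 mm and 10.7 degrees, less where a joint would pass 70% of its speed; a pose out of reach is approached as far as the arm can. A call with a gripper value outside its range is refused whole. "jaw" is the closure, from 0 (fully open) to 1 (shut), set as the call begins (left out, the last holds). The fingers move at their own pace and stop on an object; the grip force is fixed at half the most. Time passes only in rows, so rows that do not move let the fingers close. It gives the time, the measured TCP pose, the force, the opening and the grip force at its end, in the units of the state.
- sense(): the state, without advancing time (a new reading comes with each control period).
- camera(name): name is "side" or "top"; returns (picture, depth): 400x640x3 uint8, blue, green, red; 400x640 float32, m along the optical axis (not along the pixel's ray), 0 where there is no reading.
- camera_model(name): a dict with "camera_matrix" (3x3 intrinsics, pixels), "origin" and "orientation" of the camera in the world. Camera axes: x right, y down, z forward; pixel columns grow to the right and rows downward; lengths in m; the calibration is good to about 2 mm. A picture is of the moment at which its call begins. camera_model takes no time and is no camera call.
- hand_in(): hands the job in; it is judged then, once.
The state is a dict: "time": time; "joint_pos": joint angles; "dq": joint speeds; "tau": joint torques, N m; "ee_pos": TCP position; "ee_rot": TCP orientation; "wrist_force": force on the tool from outside, world axes, zero at the start; "ft_torque": the same for the moment, N m; "grip_width": opening from 0.0 (shut) to 1.0 (fully open); "gripper_force": force on a finger pad.
Only numpy, scipy, OpenCV 4.12 (cv2) and the standard library are available. Lean on these libraries where they do the work, as an engineer would, in place of code of your own. Each camera call takes 0.05 s, during which the arm holds its last target. There are 200 camera calls.

TASK

Draw the red-handled circlip pliers up out of the wooden tool stand, and with the pliers only (no fingers on it) pick the black circlip off the plank by its two ears, squeeze to spread it, and slide it over the end of the upright spindle shaft down to the groove just above the brass collar. Finish while still holding the pliers squeezed, with the circlip level at the groove, still and held wide open, not pressing on the shaft or collar: it must not snap shut on the shaft. Leave the jar, the crystal block, the bearing and the felt wheel where they are.

Things in the scene. Friction and masses are not known exactly. Their poses are not given: they have to be found in the camera images.
- pliers: Circlip pliers, 0.18 kg, 183 mm tall, standing tips down. Origin at the pivot, 74 mm above the pin ends; z runs up to the handles, y across them (the way they are squeezed and the jaws spread, symmetric about the xz plane). Squeezing the handles OPENS the jaws; a spring returns them. Jaw noses are 5 mm thick in x; each ends in a 4 mm pin, 4 mm long, under a shoulder.
- pliers_tip (a point): Point midway between the lower ends of the two pins, when the jaws are relaxed (fixed in the pliers' frame, 74 mm below the pivot). Relaxed, the pins are 8 mm apart centre to centre, 12 mm over both; at the stop about 40 mm apart, and their ends then stand about 2 mm higher.
- pliers_grip (a point): Point midway between the two red grips, 80 mm above the pivot, where they are to be squeezed along y. Each grip is 12 mm wide in x, 9 mm thick and 68 mm long, its top 29 mm above this point. Width over both grips here: 66 mm relaxed (they lean 0.045 rad outward going up), 54 mm when the pins reach the circlip's notches, 30 mm at the stop.
- jaw_right (a joint): Angle of each jaw (both move alike), rad: 0 relaxed, 0.215 at the built-in stop, where it is right to squeeze. Each handle needs about 5 N at first, 7 N at the stop, and about 16 N at the stop with the circlip on the pins. A light squeeze to 62 mm over the grips carries the pliers with the pins still close together.
- circlip: Black spring-steel circlip, an open ring lying flat: inner diameter 48.5 mm relaxed, band 5 mm wide, 3 mm thick, 30 g. Origin: centre of the ring at mid thickness. x points from the centre to the gap, z up. Spread to the pliers' stop, the inner diameter is about 54 mm and the middle of the opening lies 3 mm from the origin towards the gap (+x). The pins hold it by friction.
- circlip_gap (a point): Point in the gap, midway between the notches of the two ears of the relaxed circlip, 28 mm from the ring's centre along its x, mid thickness. The pins go in here from above, the pliers' y along the circlip's y; the gap between the ear tips is 18 mm wide. Squeezing then seats each pin in the notch of an ear.
- notch_l (a point): Where a pin sits in the V notch (7.5 mm wide, 3 mm deep) of the ear on the circlip's +y side. Distance notch_l to notch_r: 19 mm relaxed, about 25 mm if the circlip were gripping the shaft, about 37 mm spread to the pliers' stop.
- notch_r (a point): The same on the ear at the circlip's -y side.
- tool_stand: Fixed wooden tool stand, 60 x 110 x 70 mm tall on a thin 74 x 124 mm foot; origin centre of its underside, z up. The pliers stand in its middle slot, their y along the stand's y.
- slot_mouth (a point): Centre of the slot's mouth on the stand's top, 70 mm above the bench. Slot about 13 x 37 mm (long along the stand's y), 60 mm deep; the pins stand on its floor, 10 mm above the bench.
- plank: Fixed pale wooden board, 170 x 210 mm, 18 mm thick, on which the circlip lies; origin centre of its underside.
- spindle: Fixed grinding spindle standing upright: green flange 124 mm across, white belt pulley 100 mm across with its top face 66 mm up, brass collar 55 mm across with its top 74 mm up, then the steel shaft, 50 mm diameter, up to 93 mm. Origin centre of its underside, z along the shaft.
- groove (a point): Middle of the circlip groove, on the shaft axis, 77 mm above the bench: a dark band 4 mm high, 1 mm above the collar. The circlip's mid thickness belongs at this height (lying on the collar it would be 1.5 mm lower).
- shaft_end (a point): Centre of the shaft's upper end, 93 mm above the bench, 16 mm above the groove; its rim has a 3 mm chamfer.
- grease_jar: Bystander: amber jar with yellow cap, 60 mm across, 65 mm tall; origin centre of its underside.
- crystal: Bystander: pale crystal block, 55 x 40 x 28 mm; origin centre of its underside.
- bearing: Bystander: steel ball bearing lying flat, 52 mm across, 15 mm thick; origin centre of its underside.
- felt_wheel: Bystander: red-brown felt wheel lying flat, 60 mm across, 16 mm thick; origin centre of its underside.

How it is judged:
On the way, in this order (a step that is already met when the one before it is completed fails the run):
1. the pliers are drawn out of the tool stand, tips clear of its top (height (world z) of pliers_tip above 0.08 m and contact force between the fingers and pliers above 1 N), for 0.2 s.
2. the circlip is lifted off the plank on the pliers (height (world z) of circlip above 0.045 m and contact force between the fingers and pliers above 1 N and contact force between pliers and circlip above 0.5 N), for 0.2 s.
At the end, for the whole second after the job is handed in: the circlip is round the shaft at the groove (mid thickness within 2.5 mm of its height), level within 10 degrees, still, held open by the pliers in the gripper (notches over 30 mm apart), pressing on shaft and collar with less than 5 N (z of circlip in the frame of spindle between 0.0745 and 0.0795 m and horizontal distance between circlip and groove below 0.007 m and angle between the z axis of circlip and the z axis of spindle, either way round below 0.17 rad and distance between notch_l and notch_r above 0.03 m and contact force between the fingers and pliers above 3 N and contact force between pliers and circlip above 1 N and contact force between circlip and spindle below 5 N and linear speed of circlip below 0.02 m/s); the arm keeps its last pose, push and grip.
It fails at once if the fingers touch the circlip (contact force between the fingers and circlip above 1 N).
It fails at once if the jar is disturbed (moved over 30 mm) (distance of grease_jar from where it was at the start of the episode above 0.03 m).
It fails at once if the crystal block is disturbed (moved over 30 mm) (distance of crystal from where it was at the start of the episode above 0.03 m).
It fails at once if the bearing is disturbed (moved over 30 mm) (distance of bearing from where it was at the start of the episode above 0.03 m).
It fails at once if the felt wheel is disturbed (moved over 30 mm) (distance of felt_wheel from where it was at the start of the episode above 0.03 m).
It also fails if it takes over 72 s, if anything falls off the work surface, if the arm or the gripper's body presses on something with over 40 N, if the wrist force passes 120 N, or if a joint passes its speed limit or range.

## Working session

There is one attempt and no reset: what is moved stays moved. The work goes in short steps, Python scripts to look and compute and a tool call to move; the robot and the scene stay as the last step left them, time stands still between calls to the robot, and variables do not carry over. Pictures are saved under pics/ and viewed, at most 13 in all, crops included, and the job is handed in when it is done.

Besides the shell and the picture viewer there is one more tool, called after "Call:" as name(argument=value, ...), one argument or row to a line, values as JSON. servo_tool: Moves the arm, as the interface text tells. Its arguments: {"type":"object","properties":{"rows":{"type":"array"},"jaw":{"type":"number"}},"required":["rows"]}

```bash
mkdir -p pics
cat > h.py <<'E'
import numpy as np, cv2
from bench import sense, camera, camera_model, hand_in
def ray(n,u,v):
    m=camera_model(n);K=np.array(m["camera_matrix"]);R=np.array(m["orientation"])
    return np.array(m["origin"]),R@np.linalg.inv(K)@np.array([u,v,1.])
def onz(n,u,v,z):
    o,d=ray(n,u,v);return o+d*(z-o[2])/d[2]
def proj(n,p):
    m=camera_model(n);K=np.array(m["camera_matrix"]);R=np.array(m["orientation"])
    q=K@(R.T@(np.array(p)-np.array(m["origin"])));return q[:2]/q[2]
def cloud(n,D):
    m=camera_model(n);K=np.array(m["camera_matrix"]);R=np.array(m["orientation"])
    v,u=np.mgrid[:D.shape[0],:D.shape[1]]
    d=np.stack([(u-K[0,2])/K[0,0],(v-K[1,2])/K[1,1],np.ones_like(D)],-1)*D[...,None]
    return d@R.T+np.array(m["origin"])
E
python3 - <<'E'
from h import *
for n in("top","side"):
    I,D=camera(n);cv2.imwrite(f"pics/{n}0.png",I);np.savez(f"{n}0.npz",I=I,D=D)
    m=camera_model(n);print(n,np.round(m["camera_matrix"],1).tolist(),np.round(m["origin"],3),np.round(m["orientation"],3).tolist())
s=sense();print({k:np.round(v,3).tolist() for k,v in s.items()})
E
```

```text
top [[428.4, 0.0, 316.0], [0.0, 428.4, 201.2], [0.0, 0.0, 1.0]] [ 3.730e-01 -1.000e-03  1.056e+00] [[-0.002, -0.981, 0.194], [-1.0, 0.005, 0.019], [-0.019, -0.194, -0.981]]
side [[516.1, 0.0, 325.8], [0.0, 516.1, 200.1], [0.0, 0.0, 1.0]] [0.236 0.738 0.855] [[-0.917, -0.27, 0.295], [-0.4, 0.608, -0.686], [0.006, -0.746, -0.665]]
{'time': 0.1, 'joint_pos': [1.074, 0.592, 0.048, 1.61, -0.033, 0.943, -0.034], 'dq': [-0.001, -0.001, -0.002, -0.004, -0.001, 0.0, -0.0], 'tau': [0.003, -54.999, 1.552, -19.883, 0.01, 0.004, 0.0], 'ee_pos': [0.284, -0.666, 0.23], 'ee_rot': [[0.92, 0.392, -0.001], [0.392, -0.92, 0.002], [-0.0, -0.002, -1.0]], 'wrist_force': [0.097, 0.524, -0.426], 'ft_torque': [-0.047, 0.011, 0.027], 'gripper_force': 0.0, 'grip_width': 0.999}
```

View pics/top0.png

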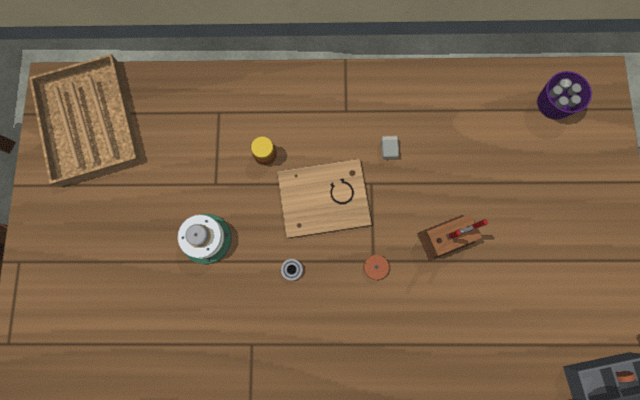

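View pics/side0.png

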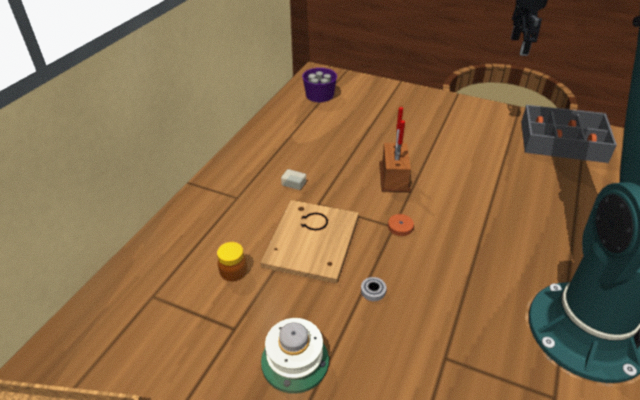

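The top view shows the stand and pliers near (455,235), the plank and circlip near (342,191) with the gap pointing up (+x), and the spindle shaft near (197,236). The side view shows the pliers at (399,140), the circlip at (315,221) and the shaft at (294,335).

Run:
```python
from h import *
from scipy.spatial.transform import Rotation
T=np.load("top0.npz");S=np.load("side0.npz")
def crop(I,u,v,w,h,s): return cv2.resize(I[v:v+h,u:u+w],None,fx=s,fy=s,interpolation=cv2.INTER_CUBIC)
a=[crop(T['I'],322,170,40,40,6.5),crop(T['I'],415,205,80,60,4),crop(T['I'],170,205,70,65,4)]
b=[crop(S['I'],295,205,40,40,6.5),crop(S['I'],365,95,60,100,2.6),crop(S['I'],255,310,80,80,3.2)]
def row(L): return np.hstack([cv2.resize(x,(260,int(x.shape[0]*260/x.shape[1])))[:260] if x.shape[0]<=x.shape[1]+5 else cv2.copyMakeBorder(cv2.resize(x,(156,260)),0,0,0,104,0) for x in [y for y in L]]) if 0 else np.hstack([cv2.copyMakeBorder(x,0,270-x.shape[0],0,0,0) if x.shape[0]<=270 else x[:270] for x in L])
r1,r2=row(a),row(b);W=800
p=lambda r: cv2.copyMakeBorder(r,0,0,0,max(0,W-r.shape[1]),cv2.BORDER_CONSTANT)[:,:W]
cv2.imwrite("pics/mos.png",np.vstack([p(r1),p(r2)]))
# circlip: dark pixels
for n,Z,(u0,v0,w,h) in(("top",T,(322,170,40,40)),("side",S,(295,205,40,40))):
    I=Z['I'][v0:v0+h,u0:u0+w];g=I.max(2).astype(float)
    bg=np.median(g);wt=np.clip((bg-g)/bg-0.3,0,None)
    N,lab,st,c=cv2.connectedComponentsWithStats((wt>0.05).astype(np.uint8))
    k=1+np.argmax(st[1:,4]);print(n,"bg",bg,st[k])
    vv,uu=np.nonzero(lab==k);w_=wt[vv,uu]
    P=np.array([onz(n,u+u0,v+v0,0.021)[:2] for u,v in zip(uu,vv)])
    from scipy.optimize import least_squares
    r=least_squares(lambda q:w_*(np.hypot(*(P-q[:2]).T)-q[2]),[*P.mean(0),.026],loss='soft_l1',f_scale=.002)
    q=r.x;ang=np.arctan2(P[:,1]-q[1],P[:,0]-q[0])
    H=np.histogram(ang,bins=24,range=(-np.pi,np.pi),weights=w_)[0]
    print(n,"circle",q.round(4),"mean",np.average(P,axis=0,weights=w_).round(4));print(H.round(1))
# red handles, both
for n,Z in(("top",T),("side",S)):
    I=Z['I'].astype(int);m=(I[...,2]>120)&(I[...,1]<50)&(I[...,0]<60)
    N,lab,st,c=cv2.connectedComponentsWithStats(m.astype(np.uint8))
    C=cloud(n,Z['D'])
    for k in range(1,N):
        if st[k,4]>8:
            Q=C[(lab==k)];Q=Q[Q[:,2]>.0]
            print(n,st[k],c[k].round(1),"med",np.median(Q,0).round(4),"zr",np.percentile(Q[:,2],[2,98]).round(3))
C=cloud("top",T['D'])
# stand top, shaft top
for nm,lo,hi,(u0,v0,w,h) in(("stand",.062,.077,(410,200,90,70)),("shaft",.0865,.099,(170,205,70,65)),("pulley",.06,.0705,(170,205,70,65)),("plank",.012,.0195,(270,150,110,95))):
    m=np.zeros(T['D'].shape,bool);m[v0:v0+h,u0:u0+w]=1;m&=(C[...,2]>lo)&(C[...,2]<hi)
    P=C[m];r=cv2.minAreaRect((P[:,:2]*1000).astype(np.float32));print(nm,m.sum(),"z",np.median(P[:,2]).round(4),"mean",P.mean(0).round(4),"rect",np.round(r[0],1),np.round(r[1],1),round(r[2],1))
C=cloud("side",S['D'])
for nm,lo,hi,(u0,v0,w,h) in(("shaft",.0865,.099,(255,310,80,80)),("stand",.062,.077,(365,120,60,80))):
    m=np.zeros(S['D'].shape,bool);m[v0:v0+h,u0:u0+w]=1;m&=(C[...,2]>lo)&(C[...,2]<hi)
    P=C[m];r=cv2.minAreaRect((P[:,:2]*1000).astype(np.float32));print("side",nm,m.sum(),"z",np.median(P[:,2]).round(4),"mean",P.mean(0).round(4),"rect",np.round(r[0],1),np.round(r[1],1),round(r[2],1))
```

```text
top bg 179.0 [  8   9  24  26 133]
top circle [ 0.6013 -0.0445  0.0274] mean [ 0.5994 -0.0462]
[2.5 2.5 1.9 1.9 1.5 2.1 1.8 1.5 1.7 2.1 2.2 3.5 0.9 0.  0.  3.7 1.7 1.
 1.3 1.6 1.6 1.9 1.9 2.6]
side bg 215.0 [  6   7  27  19 143]
side circle [ 0.6007 -0.0437  0.0274] mean [ 0.6005 -0.0425]
[1.5 1.3 1.8 1.1 1.5 1.3 1.4 1.3 1.7 1.7 1.9 3.3 0.5 0.  0.6 3.5 1.5 1.9
 1.5 1.5 1.6 1.8 2.2 1.7]
top [483 220   4   5  14] [484.4 221.7] med [ 0.4993 -0.3255  0.1923] zr [0.191 0.194]
top [456 230   5   5  14] [457.8 232.1] med [ 0.4791 -0.2705  0.1932] zr [0.19  0.195]
side [397 108   8  35 134] [400.  123.1] med [ 0.4944 -0.3167  0.1714] zr [0.135 0.193]
stand 1087 z 0.0703 mean [ 0.4877 -0.2956  0.0703] rect [ 488.8 -298. ] [ 59.9 111.3] 21.6
shaft 380 z 0.093 mean [0.4875 0.2909 0.0929] rect [488.2 291.3] [48.3 48.8] 4.1
pulley 944 z 0.0662 mean [0.487  0.2899 0.0662] rect [488.4 291.8] [97.7 98.9] 48.0
plank 4167 z 0.0177 mean [0.5865 0.0025 0.0175] rect [607.5  10.7] [211.8 222.4] 8.7
side shaft 602 z 0.0931 mean [0.4868 0.2948 0.0929] rect [488.1 292.8] [49.4 49.3] 50.7
side stand 610 z 0.0697 mean [ 0.4866 -0.289   0.0694] rect [ 488.6 -297.3] [ 60.6 116.2] 21.1
```

View pics/mos.png

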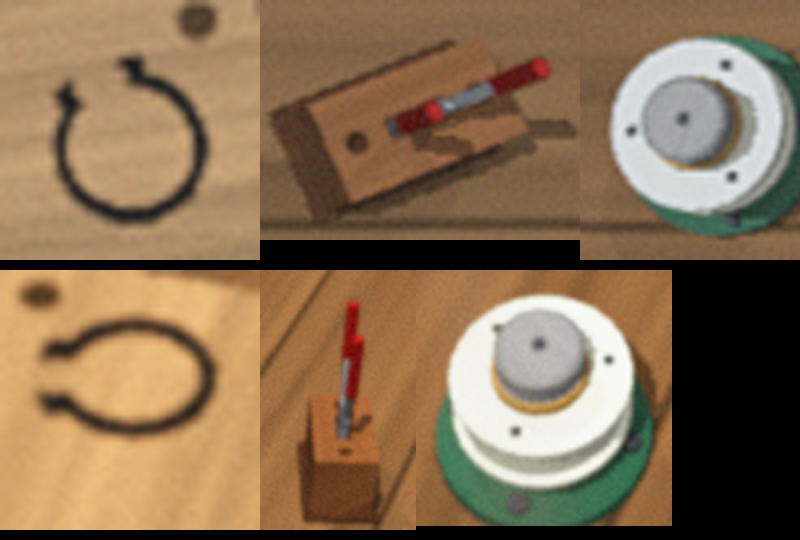

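The mosaic shows the circlip centred at mosaic pixel (132,145), with ears at (68,100) and (132,70). The pliers stand straight in the slot, and the shaft is seen clean from both cameras. The pliers' midpoint (0.489,-0.298), yaw of about 0.36 and top at 0.193 all match the sizes given.

Call:
servo_tool(
  rows=[
    {"dp": [2.05,3.68,0],"turn": -0.0037},
    {"dp": [2.05,3.68,0],"turn": -0.0037},
    {"dp": [2.05,3.68,0],"turn": -0.0037},
    {"dp": [2.05,3.68,0],"turn": -0.0037},
    {"dp": [2.05,3.68,0],"turn": -0.0037},
    {"dp": [2.05,3.68,0],"turn": -0.0037},
    {"dp": [2.05,3.68,0],"turn": -0.0037},
    {"dp": [2.05,3.68,0],"turn": -0.0037},
    {"dp": [2.05,3.68,0],"turn": -0.0037},
    {"dp": [2.05,3.68,0],"turn": -0.0037},
    {"dp": [0,0,0],"turn": 0},
    {"dp": [0,0,0],"turn": 0},
  ],
  jaw=0,
)

```text
time: 1.6
ee_pos: [0.4886, -0.2994, 0.2311]
ee_rot: [[0.934, 0.358, -0.001], [0.358, -0.934, -0.0], [-0.001, 0.0, -1.0]]
wrist_force: [-0.5, -0.9, 0.2]
grip_width: 1.001
gripper_force: 0.0
```

Run:
```python
from h import *
for n,(u0,v0,w,h) in(("top",(322,170,40,40)),("side",(295,205,40,40))):
    I=np.load(n+"0.npz")['I'][v0:v0+h,u0:u0+w];g=cv2.resize(I,None,fx=4,fy=4,interpolation=cv2.INTER_CUBIC).max(2).astype(float)
    m=(g<np.median(g)*.55).astype(np.uint8)
    N,lab,st,c=cv2.connectedComponentsWithStats(m);k=1+np.argmax(st[1:,4])
    vv,uu=np.nonzero(lab==k)
    P=np.array([onz(n,(u+.5)/4-.5+u0,(v+.5)/4-.5+v0,0.0195 if 0 else .021)[:2] for u,v in zip(uu,vv)])
    from scipy.optimize import least_squares
    sel=np.ones(len(P),bool)
    for _ in range(4):
        q=least_squares(lambda q:np.hypot(*(P[sel]-q[:2]).T)-q[2],[.601,-.044,.027]).x
        d=P-q[:2];a=np.arctan2(d[:,1],d[:,0]);sel=np.abs((a-.45+np.pi)%(2*np.pi)-np.pi)>.8
    r=np.hypot(*d.T);far=(r>.0315)&(np.abs(a-.45)<.8)
    A=a[far&(a>.42)];B=a[far&(a<.42)]
    near=np.abs(a-.45)<.9
    E1=P[far&(a>.42)].mean(0);E2=P[far&(a<.42)].mean(0)
    print(n,"c",q.round(4),"ears",E1.round(4),E2.round(4),np.hypot(*(E1-E2)).round(4),"edges",a[near&(a>.42)].min().round(3),a[near&(a<.42)].max().round(3),"gapdir",((A.mean()+B.mean())/2).round(3), "perp",np.arctan2(*(E1-E2)[::-1]).round(3)-1.571)
```

```text
top c [ 0.6002 -0.0451  0.0267] ears [ 0.6216 -0.0199] [ 0.6335 -0.0461] 0.0287 edges 0.745 0.101 gapdir 0.418 perp 0.42600000000000016Traceback (most recent call last):
  File "<stdin>", line 7, in <module>
  File "h.py", line 7, in onz
    o,d=ray(n,u,v);return o+d*(z-o[2])/d[2]
        ~~~^^^^^^^
  File "h.py", line 4, in ray
    m=camera_model(n);K=np.array(m["camera_matrix"]);R=np.array(m["orientation"])
ValueError: time passes only in moves, steps and waits
```

Call:
servo_tool(
  rows=[
    {"dp": [0.03,0.14,-2],"turn": 0},
    {"dp": [0,0,-2.5],"turn": 0},
    {"dp": [0,0,-2.5],"turn": 0},
    {"dp": [0,0,-2.4],"turn": 0},
    {"dp": [0,0,0],"turn": 0},
    {"dp": [0,0,0],"turn": 0},
  ],
)

```text
time: 2.35
ee_pos: [0.4893, -0.299, 0.1379]
ee_rot: [[0.935, 0.356, 0.001], [0.356, -0.935, -0.001], [0.0, 0.001, -1.0]]
wrist_force: [0.1, 0.1, -0.0]
grip_width: 0.999
gripper_force: 0.0
```

Call:
servo_tool(
  rows=[
    {"dp": [0,0,0],"turn": 0},
    {"dp": [0,0,0],"turn": 0},
    {"dp": [0,0,0],"turn": 0},
    {"dp": [0,0,0],"turn": 0},
  ],
  jaw=0.27,
)

```text
time: 2.85
ee_pos: [0.4913, -0.2989, 0.1396]
ee_rot: [[0.934, 0.358, 0.004], [0.358, -0.934, -0.003], [0.003, 0.004, -1.0]]
wrist_force: [-0.1, -0.4, 5.4]
grip_width: 0.736
gripper_force: 0.0
```

```bash
python3 - <<'E'
s=open('h.py').read()
s=s.replace("def ray","from functools import lru_cache\n_cm=camera_model\n@lru_cache\ndef camera_model(n): return _cm(n)\ndef ray",1);open('h.py','w').write(s)
E
python3 - <<'E'
from h import *
from scipy.optimize import least_squares
n,(u0,v0,w,h)="side",(295,205,40,40)
I=np.load(n+"0.npz")['I'][v0:v0+h,u0:u0+w];g=cv2.resize(I,None,fx=4,fy=4,interpolation=cv2.INTER_CUBIC).max(2).astype(float)
m=(g<np.median(g)*.55).astype(np.uint8)
N,lab,st,c=cv2.connectedComponentsWithStats(m);k=1+np.argmax(st[1:,4])
vv,uu=np.nonzero(lab==k)
P=np.array([onz(n,(u+.5)/4-.5+u0,(v+.5)/4-.5+v0,.020)[:2] for u,v in zip(uu,vv)])
sel=np.ones(len(P),bool)
for _ in range(4):
    q=least_squares(lambda q:np.hypot(*(P[sel]-q[:2]).T)-q[2],[.601,-.044,.027]).x
    d=P-q[:2];a=np.arctan2(d[:,1],d[:,0]);sel=np.abs((a-.45+np.pi)%(2*np.pi)-np.pi)>.8
r=np.hypot(*d.T);far=(r>.0315)&(np.abs(a-.45)<.8)
E1=P[far&(a>.42)].mean(0);E2=P[far&(a<.42)].mean(0)
print(q.round(4),E1.round(4),E2.round(4),np.hypot(*(E1-E2)).round(4),np.arctan2(*(E1-E2)[::-1]).round(3)-1.571,np.arctan2(*((E1+E2)/2-q[:2])[::-1]))
print(sense()['grip_width'])
E
```

```text
[ 0.6    -0.0452  0.0268] [ 0.6219 -0.0203] [ 0.6329 -0.0465] 0.0284 0.399 0.4070066285096374
0.7362843297215514
```

Call:
servo_tool(
  rows=[
    {"dp": [0,0,0],"turn": 0},
    {"dp": [0,0,0.5],"turn": 0},
    {"dp": [0,0,1],"turn": 0},
    {"dp": [0,0,0.5],"turn": 0},
    {"dp": [0,0,0],"turn": 0},
  ],
  jaw=0.28,
)

```text
time: 3.48
ee_pos: [0.4897, -0.2977, 0.1578]
ee_rot: [[0.934, 0.358, 0.001], [0.358, -0.934, -0.0], [0.001, 0.001, -1.0]]
wrist_force: [-0.2, 0.1, -1.0]
grip_width: 0.721
gripper_force: 2.1
```

Run:
```python
from h import *
n="side";I,D=camera(n);C=cloud(n,D);i=I.astype(int)
m=(i[...,2]>110)&(i[...,1]<50)&(i[...,0]<60)&(C[...,2]>.1)
print(m.sum(),np.percentile(C[m][:,2],[2,50,98]).round(4),sense()['gripper_force'],sense()['grip_width'])
cv2.imwrite("pics/s1.png",cv2.resize(I[40:220,300:500],None,fx=3,fy=3))
```

```text
Traceback (most recent call last):
IndexError: index -1 is out of bounds for axis 0 with size 0
```

Call:
servo_tool(
  rows=[
    {"dp": [0,0,0.7],"turn": 0},
    {"dp": [0,0,1.2],"turn": 0},
    {"dp": [0,0,1.5],"turn": 0},
    {"dp": [0,0,1.5],"turn": 0},
    {"dp": [0,0,1.5],"turn": 0},
    {"dp": [0,0,1.5],"turn": 0},
    {"dp": [0,0,0.8],"turn": 0},
    {"dp": [0,0,0],"turn": 0},
    {"dp": [0,0,0],"turn": 0},
  ],
)

```text
time: 4.65
ee_pos: [0.4891, -0.2973, 0.2438]
ee_rot: [[0.934, 0.358, -0.001], [0.358, -0.934, 0.001], [-0.001, -0.001, -1.0]]
wrist_force: [0.1, 0.2, -1.0]
grip_width: 0.72
gripper_force: 2.2
```

Run:
```python
from h import *
I,D=camera("side");np.savez("side1.npz",I=I,D=D);J,E=camera("top");np.savez("top1.npz",I=J,D=E)
a=cv2.resize(I[30:210,320:480],None,fx=2.5,fy=2.5);b=cv2.resize(J[150:330,400:560],None,fx=2.5,fy=2.5)
cv2.imwrite("pics/s1.png",np.hstack([a,b]))
```

```text
(no output)
```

View pics/s1.png

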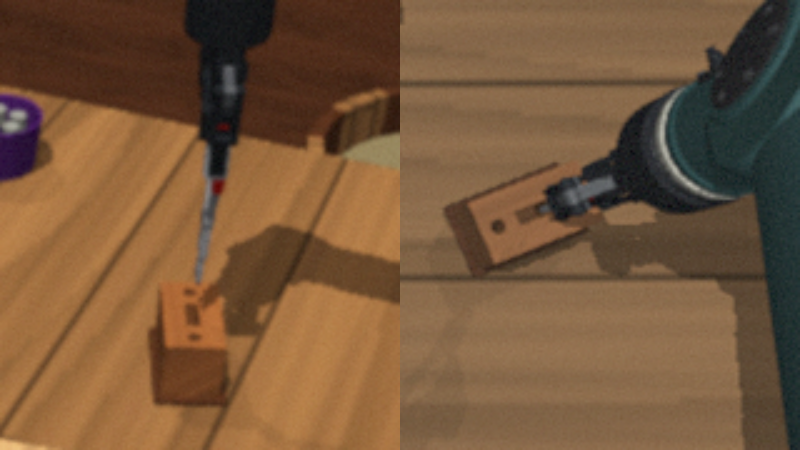

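The left half shows the pliers hanging about straight below the fingers, with tips at side pixel (399,142), clear above the empty slot at about (398,153). In the top view the gripper hides the pliers.

```bash
cat >> h.py <<'E'
def pl(D,xy,yaw,zlo=.0,zhi=.3,R=.06):
    "side cloud round xy in pliers axes (x across, y along, z)"
    C=cloud("side",D);q=C[...,:2]-np.array(xy);c,s=np.cos(yaw),np.sin(yaw)
    X=q[...,0]*c+q[...,1]*s;Y=-q[...,0]*s+q[...,1]*c
    m=(D>0)&(np.hypot(X,Y)<R)&(C[...,2]>zlo)&(C[...,2]<zhi)
    return np.stack([X[m],Y[m],C[...,2][m]],1),np.argwhere(m)
E
python3 - <<'E'
from h import *
D=np.load("side1.npz")["D"]
P,ix=pl(D,(.489,-.2975),.366,.085)
for z in np.arange(.085,.27,.008):
    s=P[(P[:,2]>=z)&(P[:,2]<z+.008)]
    if len(s): print(round(z,3),len(s),np.median(s[:,0]).round(4),s[:,1].min().round(4),s[:,1].max().round(4),np.median(s[:,1]).round(4))
print(proj("side",(.489,-.2975,.116)))
E
```

```text
0.109 2 -0.0008 0.0093 0.0098 0.0095
0.117 5 0.0004 -0.0015 0.0131 0.0095
0.125 13 -0.0006 -0.0098 0.0149 0.0094
0.133 4 -0.0004 0.006 0.0115 0.0092
0.141 9 -0.0018 0.0086 0.0134 0.0108
0.149 14 -0.0008 -0.005 0.0144 0.0101
0.157 13 -0.0 -0.0091 0.0181 0.0098
0.165 13 -0.0013 0.0073 0.0141 0.0118
0.173 10 -0.0015 0.0018 0.0148 0.0114
0.181 16 -0.0019 -0.0083 0.0165 0.0126
0.189 19 -0.001 -0.0085 0.0149 0.0117
0.197 15 -0.0017 -0.0071 0.0183 0.0136
0.205 16 -0.0032 -0.0108 0.0221 0.006
0.213 15 -0.0026 -0.0166 0.0252 0.0165
0.221 8 -0.0049 0.0237 0.0301 0.0256
0.229 16 -0.0048 0.0236 0.0335 0.0301
0.237 16 -0.0052 0.0252 0.0344 0.0311
0.245 12 0.0019 -0.0341 0.0406 0.0364
0.253 36 0.004 -0.0343 0.0455 0.0387
0.261 41 0.0054 -0.0356 0.0485 0.0401
0.269 47 0.0021 -0.0325 0.0487 0.0408
[397.93321342 140.74098568]
```

Call:
servo_tool(
  rows=[
    {"dp": [0.6,1.2,0],"turn": 0.004},
    {"dp": [1.2,2.35,0],"turn": 0.005},
    {"dp": [1.3,2.5,0],"turn": 0.005},
    {"dp": [1.3,2.5,0],"turn": 0.005},
    {"dp": [1.3,2.5,0],"turn": 0.005},
    {"dp": [1.3,2.5,0],"turn": 0.005},
    {"dp": [1.3,2.5,0],"turn": 0.005},
    {"dp": [1.3,2.5,0],"turn": 0.005},
    {"dp": [1.3,2.5,0],"turn": 0.005},
    {"dp": [1.3,2.5,0],"turn": 0.005},
    {"dp": [0.9,1.8,0],"turn": 0},
    {"dp": [0.5,1,0],"turn": 0},
  ],
)

```text
time: 6.25
ee_pos: [0.6258, -0.0322, 0.2441]
ee_rot: [[0.914, 0.405, -0.0], [0.405, -0.914, 0.0], [-0.0, -0.001, -1.0]]
wrist_force: [-0.3, -0.4, -1.2]
grip_width: 0.721
gripper_force: 2.8
```

Call:
servo_tool(
  rows=[
    {"dp": [0,0,-1],"turn": 0},
    {"dp": [0,0,-2],"turn": 0},
    {"dp": [0,0,-2],"turn": 0},
    {"dp": [0,0,-1.5],"turn": 0},
    {"dp": [0,0,-0.5],"turn": 0},
    {"dp": [0,0,0],"turn": 0},
    {"dp": [0,0,0],"turn": 0},
  ],
)

```text
time: 7.12
ee_pos: [0.6261, -0.0342, 0.1751]
ee_rot: [[0.915, 0.403, 0.002], [0.403, -0.915, -0.0], [0.001, 0.001, -1.0]]
wrist_force: [1.4, 0.5, -1.2]
grip_width: 0.722
gripper_force: 2.9
```

Run:
```python
from h import *
I,D=camera("side");np.savez("side2.npz",I=I,D=D);J,E=camera("top");np.savez("top2.npz",I=J,D=E)
p=(.6257,-.0339,.045)
u,v=proj("side",p).astype(int);x,y=proj("top",p).astype(int);print(u,v,x,y)
a=cv2.resize(I[v-60:v+40,u-40:u+40],None,fx=5,fy=5,interpolation=2);b=cv2.resize(J[y-50:y+50,x-40:x+40],None,fx=5,fy=5,interpolation=2)
cv2.imwrite("pics/s2.png",np.hstack([a,b]))
```

```text
302 213 337 179
```

View pics/s2.png

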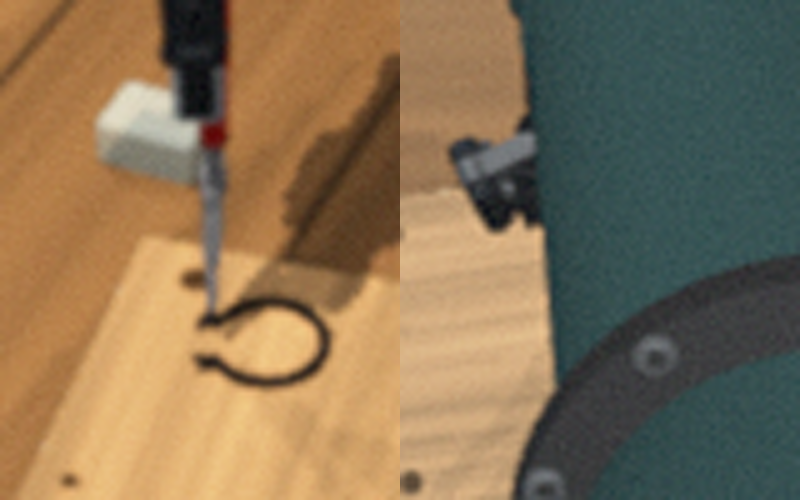

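The side view shows the tips at about pixel (304,216), just above and behind the ears. In the top view the arm hides the scene.

Run:
```python
from h import *
Z=np.load("side2.npz");D=Z["D"];I=Z["I"]
xy=(.6261,-.0342);yaw=.415
e=np.array([-np.sin(yaw),np.cos(yaw)]);ex=np.array([np.cos(yaw),np.sin(yaw)])
for z in(.04,.045,.05,.10):
    print(z,*[proj("side",(*(np.array(xy)+e*s+ex*t),z)).round(1) for s in(.006,-.006) for t in(-.0025,.0025)])
P,ix=pl(D,xy,yaw,.032,.2)
for z in np.arange(.032,.17,.008):
    s=P[(P[:,2]>=z)&(P[:,2]<z+.008)]
    if len(s): print(round(z,3),len(s),np.percentile(s[:,0],[5,50,95]).round(4),np.percentile(s[:,1],[5,50,95]).round(4))
# greyness (low saturation, not wood): print sat rows 195..224 cols 296..312
hsv=cv2.cvtColor(I,cv2.COLOR_BGR2HSV)
print(hsv[200:222:1,297:312,1]);print(hsv[200:222,297:312,2])
```

```text
0.04 [303.8 216.3] [301.6 216.3] [303.9 212.7] [301.8 212.7]
0.045 [303.7 214.7] [301.5 214.7] [303.9 211.1] [301.7 211.1]
0.05 [303.7 213.1] [301.5 213.1] [303.8 209.5] [301.7 209.5]
0.1 [303.2 196.6] [300.9 196.6] [303.3 193.1] [301.1 193.1]
0.04 1 [-0.0032 -0.0032 -0.0032] [0.0078 0.0078 0.0078]
0.048 5 [-0.0034 -0.0012 -0.0011] [0.0082 0.0112 0.0115]
0.056 7 [-0.0036 -0.0034 -0.0013] [0.0072 0.0097 0.0106]
0.064 3 [-0.0036 -0.0016 -0.0014] [0.0087 0.0115 0.0123]
0.072 5 [-0.0039 -0.0016  0.    ] [0.0082 0.01   0.0126]
0.08 11 [-0.0064 -0.0041  0.0002] [0.0104 0.0129 0.0142]
0.088 13 [-0.0065 -0.0043  0.0001] [0.0083 0.011  0.0129]
0.096 9 [-0.0058 -0.0023 -0.0001] [0.0088 0.011  0.013 ]
0.104 12 [-0.0079 -0.0046 -0.0002] [0.0093 0.0114 0.0136]
0.112 15 [-0.0093 -0.0049  0.0017] [0.0082 0.0121 0.0141]
0.12 16 [-0.0094 -0.0061 -0.    ] [0.0046 0.0113 0.0135]
0.128 7 [-0.0087 -0.0052 -0.0009] [0.0029 0.0161 0.0187]
0.136 9 [-0.0078 -0.0035 -0.0014] [0.0177 0.0196 0.0214]
0.144 6 [-0.0075 -0.0038 -0.0015] [0.0192 0.022  0.0241]
0.152 6 [-0.0084 -0.0061 -0.0024] [0.0241 0.0252 0.0283]
[... 2195 characters left out ...]
5 170]
 [231 225 215 202 199 194 154 127 165 206 221 226 208 175 145]
 [230 229 231 227 227 223 174 130 166 206 223 215 174 126 113]
 [228 230 230 229 232 224 172 137 176 204 201 180 126  74  57]
 [229 229 230 231 231 216 161 128 174 186 150  94  49  39  44]
 [230 232 229 230 219 184 120  98 136 128  80  42  42  70  95]
 [227 231 230 225 188 123  63  48  62  63  60  76 100 125 143]
 [228 230 230 215 157  88  60  55  48  84 119 130 142 158 187]
 [229 229 229 212 161 126 135 132 131 149 163 153 161 189 218]
 [230 229 229 217 197 186 199 197 190 188 164 162 187 219 231]
 [230 228 228 223 217 216 223 221 217 206 176 188 220 232 233]
 [229 228 223 219 221 222 221 225 227 224 213 219 232 235 232]]
```

Run:
```python
from h import *
def prof(f,xy,yaw,rows,zt):
    I=np.load(f)["I"];hs=cv2.cvtColor(I,cv2.COLOR_BGR2HSV)[...,1].astype(float)
    e=np.array([-np.sin(yaw),np.cos(yaw)]);ex=np.array([np.cos(yaw),np.sin(yaw)])
    c=lambda t,s,z:proj("side",(*(np.array(xy)+e*s+ex*t),z))
    for r in rows:
        # find z on centre line (t=0,s=.004) with this row
        zz=np.linspace(0,.3,601);R=np.array([c(0,.004,z) for z in zz]);k=np.argmin(abs(R[:,1]-r));u=R[k,0]
        j=np.arange(int(u)-4,int(u)+7);g=hs[r,j];w=np.clip(np.median(hs[r,int(u)+4:int(u)+9])*.85-g,0,None)
        uc=(w*j).sum()/w.sum();du=c(.001,.004,zz[k])[0]-u
        print(r,"z",zz[k].round(4),"pred",u.round(2),"obs",uc.round(2),"X mm",((uc-u)/du).round(2),"w",w.sum().round(0))
print("side2");prof("side2.npz",(.6261,-.0342),.415,range(185,218,3),.045)
print("side1");prof("side1.npz",(.489,-.2975),.366,range(115,145,3),.116)
y=.415;c=np.array([.6,-.0451]);ex=np.array([np.cos(y),np.sin(y)]);e=np.array([-ex[1],ex[0]])
for s in(.0143,.0095,-.0095,-.0143):print(s,proj("side",(*(c+.028*ex+s*e),.0195)).round(1))
I=np.load("side2.npz")["I"];print(I[212:230,296:312].max(2))
I=np.load("side1.npz")["I"];print(cv2.cvtColor(I,cv2.COLOR_BGR2HSV)[136:150,393:405,1])
```

```text
side2
185 z 0.132 pred 301.69 obs 301.57 X mm 0.28 w 722.0
188 z 0.1235 pred 301.79 obs 302.05 X mm -0.56 w 624.0
191 z 0.1145 pred 301.9 obs 303.97 X mm -4.57 w 392.0
194 z 0.106 pred 301.99 obs 304.11 X mm -4.67 w 374.0
197 z 0.097 pred 302.1 obs 304.06 X mm -4.36 w 418.0
200 z 0.088 pred 302.2 obs 303.95 X mm -3.92 w 412.0
203 z 0.079 pred 302.3 obs 303.86 X mm -3.51 w 288.0
206 z 0.07 pred 302.39 obs 303.77 X mm -3.1 w 130.0
209 z 0.061 pred 302.49 obs 303.67 X mm -2.67 w 158.0
212 z 0.0515 pred 302.59 obs 303.88 X mm -2.93 w 101.0
215 z 0.042 pred 302.7 obs 304.61 X mm -4.38 w 43.0
side1
115 z 0.193 pred 401.24 obs 402.78 X mm -3.63 w 543.0
118 z 0.1845 pred 400.87 obs 402.58 X mm -4.05 w 493.0
121 z 0.176 pred 400.51 obs 402.05 X mm -3.67 w 458.0
124 z 0.1675 pred 400.15 obs 401.51 X mm -3.27 w 495.0
127 z 0.159 pred 399.79 obs 400.98 X mm -2.87 w 466.0
130 z 0.1505 pred 399.43 obs 400.84 X mm -3.4 w 408.0
133 z 0.1415 pred 399.06 obs 400.26 X mm -2.89 w 310.0
136 z 0.133 pred 398.71 obs 399.36 X mm -1.57 w 300.0
139 z 0.124 pred 398.35 obs 399.05 X mm -1.72 w 253.0
142 z 0.115
[... 1350 characters left out ...]
154 136  79  14  29 102 141 156 149]
 [159 154 153 156 137  60   7  31 107 148 154 151]
 [154 155 151 150 141  64  10  34 115 158 151 151]
 [155 150 159 151 140  66  12  55 127 149 150 155]
 [152 154 150 160 136  77  24  73 133 157 152 149]
 [149 149 161 159 144  76  30  96 138 149 155 147]
 [163 164 160 160 148  97  61 118 155 159 157 160]
 [168 173 165 169 165 146 133 152 171 168 166 165]
 [175 180 173 172 173 167 168 171 173 173 172 175]
 [179 182 179 176 180 173 179 171 184 169 186 173]
 [176 178 183 173 176 172 174 176 186 174 178 191]
 [175 173 173 170 175 173 181 172 174 175 182 186]
 [178 172 176 183 179 176 174 172 176 184 172 178]
 [171 175 176 177 173 176 171 186 171 175 177 178]]
```

Call:
servo_tool(
  rows=[
    {"dp": [0.2,0.13,0],"turn": 0.004},
    {"dp": [0,0,-0.7],"turn": 0},
    {"dp": [0,0,-0.8],"turn": 0},
    {"dp": [0,0,-0.5],"turn": 0},
    {"dp": [0,0,0],"turn": 0},
    {"dp": [0,0,0],"turn": 0},
  ],
)

```text
time: 7.98
ee_pos: [0.6276, -0.0328, 0.1543]
ee_rot: [[0.914, 0.407, 0.0], [0.407, -0.914, -0.0], [0.0, 0.0, -1.0]]
wrist_force: [0.0, -0.7, -1.3]
grip_width: 0.722
gripper_force: 2.9
```

Run:
```python
from h import *
I,D=camera("side");np.savez("side3.npz",I=I,D=D)
cv2.imwrite("pics/s3.png",cv2.resize(I[190:240,275:335],None,fx=12,fy=12,interpolation=2))
```

```text
(no output)
```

View pics/s3.png

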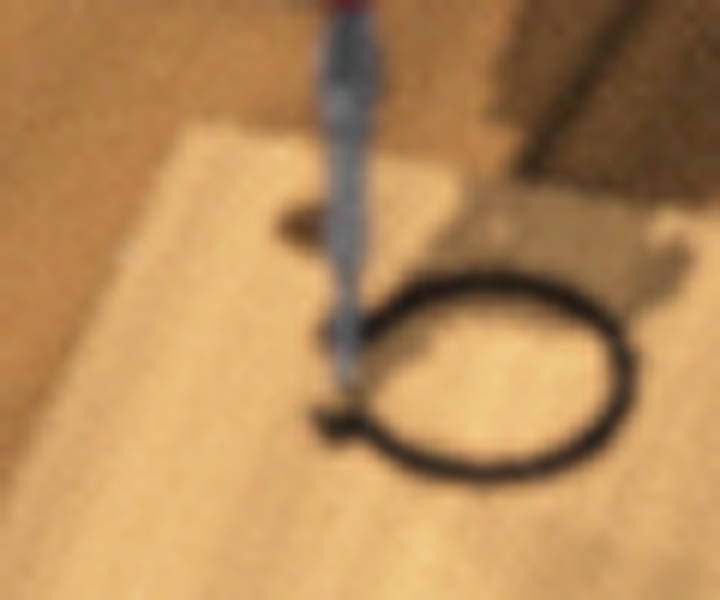

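The side view shows the tips at (303.1,221.6), in line with the ears and between the far ear (303,217) and the near ear (303,225). Next I lower onto the plank by feel.

Call:
servo_tool(
  rows=[
    {"dp": [0,0,-0.25],"turn": 0},
    {"dp": [0,0,-0.1],"turn": 0},
    {"dp": [0,0,0],"turn": 0},
    {"dp": [0,0,0],"turn": 0},
  ],
)

```text
time: 8.52
ee_pos: [0.6275, -0.0328, 0.1508]
ee_rot: [[0.914, 0.407, 0.0], [0.407, -0.914, 0.0], [0.0, -0.0, -1.0]]
wrist_force: [0.3, 0.4, -1.8]
grip_width: 0.718
gripper_force: 2.9
```

Call:
servo_tool(
  rows=[
    {"dp": [0,0,-0.1],"turn": 0},
    {"dp": [0,0,0],"turn": 0},
    {"dp": [0,0,0],"turn": 0},
  ],
)

```text
time: 8.9
ee_pos: [0.6275, -0.0328, 0.1498]
ee_rot: [[0.914, 0.407, -0.0], [0.407, -0.914, -0.0], [-0.0, -0.0, -1.0]]
wrist_force: [-0.5, -0.1, -2.0]
grip_width: 0.717
gripper_force: 2.9
```

Call:
servo_tool(
  rows=[
    {"dp": [0,0,-0.1],"turn": 0},
    {"dp": [0,0,0],"turn": 0},
    {"dp": [0,0,0],"turn": 0},
  ],
)

```text
time: 9.28
ee_pos: [0.6277, -0.0328, 0.149]
ee_rot: [[0.914, 0.407, 0.0], [0.407, -0.914, -0.0], [0.0, 0.0, -1.0]]
wrist_force: [0.1, 0.7, 0.6]
grip_width: 0.722
gripper_force: 3.1
```

Call:
servo_tool(
  rows=[
    {"dp": [0,0,0.04],"turn": 0},
    {"dp": [0,0,0.03],"turn": 0},
    {"dp": [0,0,0.03],"turn": 0},
    {"dp": [0,0,0],"turn": 0},
  ],
  jaw=0.33,
)

```text
time: 9.78
ee_pos: [0.628, -0.0331, 0.1501]
ee_rot: [[0.914, 0.407, 0.001], [0.407, -0.914, -0.0], [0.001, 0.001, -1.0]]
wrist_force: [-0.1, -1.6, 4.6]
grip_width: 0.671
gripper_force: 6.6
```

Call:
servo_tool(
  rows=[
    {"dp": [0,0,0.03],"turn": 0},
    {"dp": [0,0,0.03],"turn": 0},
    {"dp": [0,0,0.0],"turn": 0},
    {"dp": [0,0,0],"turn": 0},
  ],
  jaw=0.38,
)

```text
time: 10.28
ee_pos: [0.6285, -0.0336, 0.1512]
ee_rot: [[0.914, 0.406, 0.002], [0.406, -0.914, -0.001], [0.002, 0.002, -1.0]]
wrist_force: [0.7, -0.3, 6.1]
grip_width: 0.623
gripper_force: 11.3
```

Call:
servo_tool(
  rows=[
    {"dp": [0,0,0.06],"turn": 0},
    {"dp": [0,0,0.04],"turn": 0},
    {"dp": [0,0,0.03],"turn": 0},
    {"dp": [0,0,0],"turn": 0},
  ],
  jaw=0.43,
)

```text
time: 10.78
ee_pos: [0.6288, -0.0344, 0.1525]
ee_rot: [[0.914, 0.406, 0.003], [0.406, -0.914, -0.002], [0.002, 0.003, -1.0]]
wrist_force: [0.9, -3.3, 4.6]
grip_width: 0.573
gripper_force: 14.3
```

Run:
```python
from h import *
I,D=camera("side");np.savez("side4.npz",I=I,D=D)
cv2.imwrite("pics/s4.png",cv2.resize(I[190:240,275:335],None,fx=12,fy=12,interpolation=2))
```

```text
(no output)
```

View pics/s4.png

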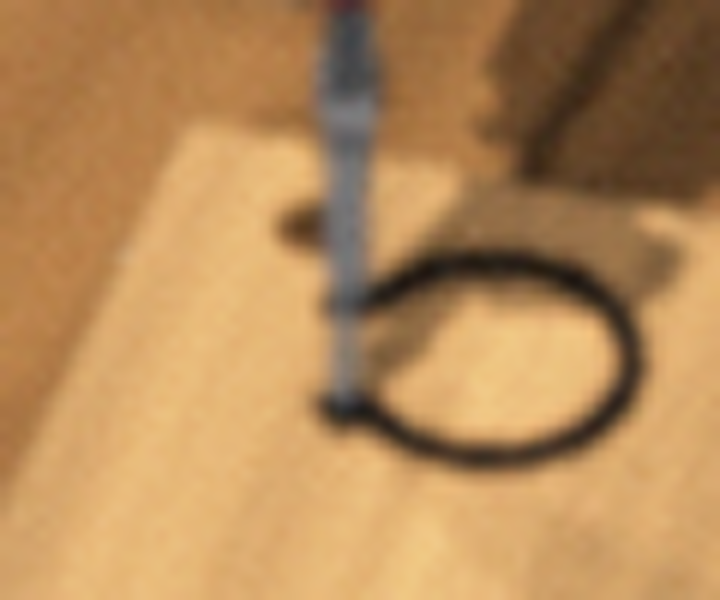

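The side view shows a pin in each ear, near (303,224.5) and far (303,215.5), and the ring spread. I continue to the stop.

Call:
servo_tool(
  rows=[
    {"dp": [0,0,0.06],"turn": 0},
    {"dp": [0,0,0.03],"turn": 0},
    {"dp": [0,0,0.0],"turn": 0},
    {"dp": [0,0,0],"turn": 0},
  ],
  jaw=0.5,
)

```text
time: 11.32
ee_pos: [0.6292, -0.0344, 0.1538]
ee_rot: [[0.914, 0.406, 0.004], [0.406, -0.914, -0.002], [0.003, 0.003, -1.0]]
wrist_force: [1.1, -3.5, 7.4]
grip_width: 0.505
gripper_force: 16.5
```

Call:
servo_tool(
  rows=[
    {"dp": [0,0,0.04],"turn": 0},
    {"dp": [0,0,0.03],"turn": 0},
    {"dp": [0,0,0.0],"turn": 0},
    {"dp": [0,0,0],"turn": 0},
  ],
  jaw=0.57,
)

```text
time: 11.82
ee_pos: [0.6299, -0.0351, 0.155]
ee_rot: [[0.914, 0.406, 0.005], [0.406, -0.914, -0.003], [0.004, 0.005, -1.0]]
wrist_force: [1.1, -3.5, 8.3]
grip_width: 0.429
gripper_force: 19.1
```

Call:
servo_tool(
  rows=[
    {"dp": [0,0,0.03],"turn": 0},
    {"dp": [0,0,0.03],"turn": 0},
    {"dp": [0,0,0.0],"turn": 0},
    {"dp": [0,0,0],"turn": 0},
    {"dp": [0,0,0],"turn": 0},
  ],
  jaw=0.68,
)

```text
time: 12.45
ee_pos: [0.6283, -0.0313, 0.1553]
ee_rot: [[0.913, 0.407, 0.002], [0.407, -0.913, 0.002], [0.002, -0.001, -1.0]]
wrist_force: [-0.4, -0.6, 10.3]
grip_width: 0.36
gripper_force: 58.3
```

Call:
servo_tool(
  rows=[
    {"dp": [0,0,0.2],"turn": 0},
    {"dp": [0,0,0.4],"turn": 0},
    {"dp": [0,0,0.8],"turn": 0},
    {"dp": [0,0,1],"turn": 0},
    {"dp": [0,0,1.2],"turn": 0},
    {"dp": [0,0,1.2],"turn": 0},
    {"dp": [0,0,1.2],"turn": 0},
    {"dp": [0,0,1.2],"turn": 0},
    {"dp": [0,0,0.8],"turn": 0},
    {"dp": [0,0,0],"turn": 0},
    {"dp": [0,0,0],"turn": 0},
  ],
)

```text
time: 13.82
ee_pos: [0.6271, -0.0328, 0.2335]
ee_rot: [[0.914, 0.407, -0.001], [0.407, -0.914, -0.0], [-0.001, -0.0, -1.0]]
wrist_force: [-1.1, -0.6, -2.0]
grip_width: 0.362
gripper_force: 58.4
```

Run:
```python
from h import *
I,D=camera("side");np.savez("side5.npz",I=I,D=D)
J,E=camera("top");np.savez("top5.npz",I=J,D=E)
a=cv2.resize(I[130:230,260:340],None,fx=5,fy=5,interpolation=2);b=cv2.resize(J[130:230,290:370],None,fx=5,fy=5,interpolation=2)
cv2.imwrite("pics/s5.png",np.hstack([a,b]))
```

```text
(no output)
```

View pics/s5.png

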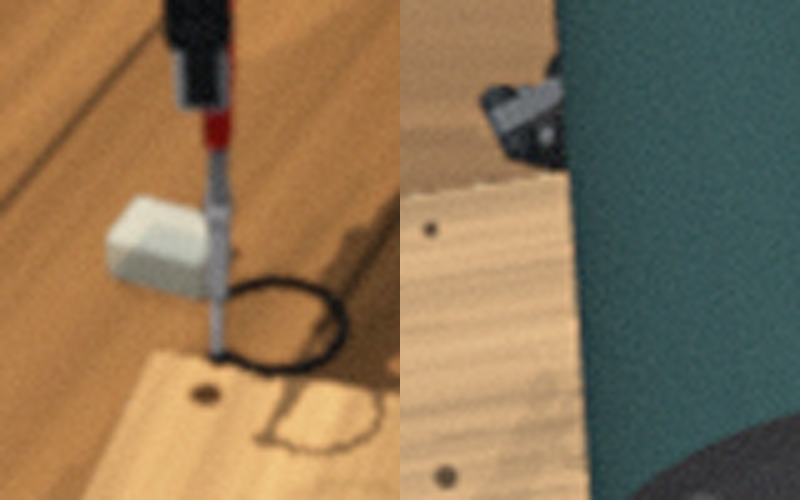

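The side view shows the ring hanging off both pins, lifted and about level at side pixel (316,195), with its shadow on the plank. The top view is hidden by the arm. I raise it, carry it over to the spindle, and measure there.

Call:
servo_tool(
  rows=[
    {"dp": [0,0,1],"turn": 0},
    {"dp": [-0.3,0.9,1.5],"turn": 0},
    {"dp": [-0.7,2.1,0.5],"turn": 0},
    {"dp": [-1,3,0],"turn": 0},
    {"dp": [-1.1,3.4,0],"turn": 0},
    {"dp": [-1.3,4,0],"turn": 0},
    {"dp": [-1.3,4,0],"turn": 0},
    {"dp": [-1.3,4,0],"turn": 0},
    {"dp": [-1.3,4,0],"turn": 0},
    {"dp": [-1.2,3.6,0],"turn": 0},
    {"dp": [-1,3,0],"turn": 0},
    {"dp": [-0.5,1.6,0],"turn": 0},
  ],
)

```text
time: 15.42
ee_pos: [0.5151, 0.307, 0.2645]
ee_rot: [[0.912, 0.411, -0.0], [0.411, -0.912, 0.002], [0.0, -0.002, -1.0]]
wrist_force: [0.2, -0.9, -1.3]
grip_width: 0.368
gripper_force: 58.5
```

Call:
servo_tool(
  rows=[
    {"dp": [0,0,0],"turn": 0},
    {"dp": [0,0,0],"turn": 0},
    {"dp": [0,0,0],"turn": 0},
  ],
)

```text
time: 15.8
ee_pos: [0.5183, 0.3013, 0.2638]
ee_rot: [[0.915, 0.404, 0.0], [0.404, -0.915, -0.001], [-0.0, 0.001, -1.0]]
wrist_force: [0.0, -1.0, -2.6]
grip_width: 0.367
gripper_force: 58.5
```

Run:
```python
from h import *
I,D=camera("side");np.savez("side6.npz",I=I,D=D)
J,E=camera("top");np.savez("top6.npz",I=J,D=E)
print(sense()['ee_pos'])
p=(.488,.291,.13)
u,v=proj("side",p).astype(int);x,y=proj("top",p).astype(int);print(u,v,x,y)
a=cv2.resize(I[v-50:v+50,u-40:u+40],None,fx=5,fy=5,interpolation=2);b=cv2.resize(J[y-50:y+50,x-40:x+40],None,fx=5,fy=5,interpolation=2)
cv2.imwrite("pics/s6.png",np.hstack([a,b]))
```

```text
[0.51810501 0.30181507 0.26388307]
292 320 190 232
```

View pics/s6.png

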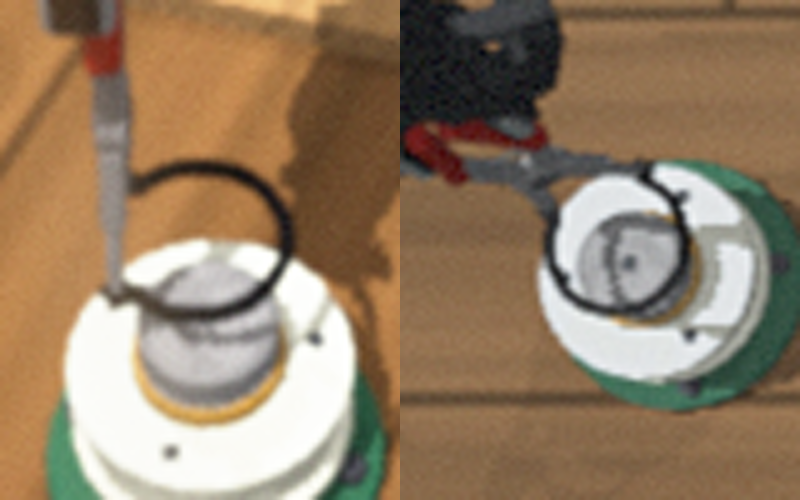

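Both views show the ring clear above the shaft. It is at side pixels (252–350,302–334), with its centre in the top view at about (196,231). Next I triangulate the ring and the shaft end.

```bash
cat > ring.py <<'E'
from h import *
from scipy.optimize import least_squares
BOX={"side":(250,292,62,52),"top":(176,212,38,40)}
def pts(n,I,box,th=75,up=4):
    u0,v0,w,h=box;g=cv2.resize(I[v0:v0+h,u0:u0+w],None,fx=up,fy=up,interpolation=cv2.INTER_CUBIC).max(2)
    N,lab,st,c=cv2.connectedComponentsWithStats((g<th).astype(np.uint8));k=1+np.argmax(st[1:,4])
    v,u=np.nonzero(lab==k);return (u+.5)/up-.5+u0,(v+.5)/up-.5+v0,st[k]
def planefit(n,u,v,z,yaw,c0,slope=0.):
    m=camera_model(n);K=np.array(m["camera_matrix"]);R=np.array(m["orientation"]);o=np.array(m["origin"])
    d=np.stack([(u-K[0,2])/K[0,0],(v-K[1,2])/K[1,1],np.ones_like(u)],1)@R.T
    nrm=np.array([-slope*np.cos(yaw),-slope*np.sin(yaw),1.]);p0=np.array([*c0,z])
    P=o+d*(((p0-o)@nrm)/(d@nrm))[:,None]
    q=np.array([*c0,.029])
    for _ in range(6):
        e=P[:,:2]-q[:2];a=np.arctan2(e[:,1],e[:,0]);r=np.hypot(*e.T)
        s=(np.abs((a-yaw+np.pi)%(2*np.pi)-np.pi)>.85)&(abs(r-q[2])<.006)
        q=least_squares(lambda x:np.hypot(*(P[s,:2]-x[:2]).T)-x[2],q,loss='soft_l1',f_scale=.001).x
    e=P[s,:2]-q[:2];a=np.arctan2(e[:,1],e[:,0])-yaw;r=np.hypot(*e.T)
    b=np.linspace(-np.pi,np.pi,13);a=(a+np.pi)%(2*np.pi)-np.pi
    pr=[round(1e3*np.median(r[(a>=b[i])&(a<b[i+1])]),1) if ((a>=b[i])&(a<b[i+1])).sum()>3 else None for i in range(12)]
    return q,pr,s.sum()
E
python3 - <<'E'
from ring import *
yaw=.415
for n in("side","top"):
    I=np.load(n+"6.npz")["I"];u,v,st=pts(n,I,BOX[n]);print(n,st)
    for z in(.115,.12,.125,.13,.135):
        q,pr,k=planefit(n,u,v,z,yaw,(.488,.291));print(n,z,q.round(4),k,pr if z==.125 else "")
# shaft top disc by depth in originals, and by edges of the grey disc
E
```

```text
side [ 114   42  131  126 2317]
side 0.115 [0.4978 0.2775 0.0307] 2266 
side 0.12 [0.496  0.2806 0.0305] 2266 
side 0.125 [0.4942 0.2837 0.0303] 2266 [np.float64(30.4), np.float64(30.0), np.float64(30.0), np.float64(30.4), np.float64(30.7), None, None, None, np.float64(30.1), np.float64(30.1), np.float64(30.4), np.float64(30.4)]
side 0.13 [0.4925 0.2868 0.0301] 2266 
side 0.135 [0.4907 0.2899 0.0298] 2266 
top [   9    9  120  123 1849]
top 0.115 [0.4948 0.2898 0.0304] 1511 
top 0.12 [0.4942 0.2883 0.0302] 1511 
top 0.125 [0.4935 0.2867 0.03  ] 1511 [np.float64(30.3), np.float64(31.2), np.float64(29.1), np.float64(30.0), np.float64(29.8), None, None, np.float64(31.1), np.float64(30.4), np.float64(29.5), np.float64(29.6), np.float64(29.9)]
top 0.13 [0.4929 0.2852 0.0299] 1511 
top 0.135 [0.4922 0.2837 0.0297] 1511
```

Run:
```python
from h import *
for n in("side","top"):
    I=np.load(n+"0.npz")["I"];p=proj(n,(.488,.2915,.093));u,v=p.round().astype(int)
    g=I.max(2)[v-4:v+5,u-4:u+5].astype(float);w=np.clip(np.percentile(g,60)-12-g,0,None)
    yy,xx=np.mgrid[v-4:v+5,u-4:u+5];
    # centre dot only
    m=np.hypot(xx-u,yy-v)<3.5;w=w*m
    c=((w*xx).sum()/w.sum(),(w*yy).sum()/w.sum());print(n,p.round(2),np.round(c,2),onz(n,*c,.093).round(4))
    print(g.astype(int))
```

```text
side [293.07 333.24] [293.   332.69] [0.4886 0.2906 0.093 ]
[[189 190 187 185 185 185 192 192 191]
 [191 186 183 175 172 170 183 187 189]
 [191 185 169 143 128 140 164 184 187]
 [190 181 142 113  97 111 146 174 188]
 [190 175 135 103  93 104 141 170 185]
 [192 182 155 126 121 128 157 178 186]
 [193 188 172 165 160 167 178 186 187]
 [190 188 189 182 186 186 191 189 188]
 [190 190 194 190 184 190 191 189 190]]
top [195.12 234.5 ] [195.32 234.24] [0.4886 0.2911 0.093 ]
[[169 168 171 171 171 169 170 164 166]
 [170 167 169 172 166 169 169 166 167]
 [165 173 173 161 158 156 163 166 163]
 [170 174 167 143 112 112 143 164 170]
 [169 170 156 121  83  89 142 163 166]
 [171 168 160 118  96 105 145 167 169]
 [167 166 168 153 135 144 156 170 170]
 [169 166 169 170 170 163 168 166 172]
 [169 164 166 166 166 162 167 170 170]]
```

Call:
servo_tool(
  rows=[
    {"dp": [-0.25,0.25,-0.5],"turn": 0},
    {"dp": [-0.2,0.25,-0.8],"turn": 0},
    {"dp": [0,0,-0.7],"turn": 0},
    {"dp": [0,0,-0.4],"turn": 0},
    {"dp": [0,0,0],"turn": 0},
    {"dp": [0,0,0],"turn": 0},
    {"dp": [0,0,0],"turn": 0},
    {"dp": [0,0,0],"turn": 0},
    {"dp": [0,0,0],"turn": 0},
  ],
)

```text
time: 17.02
ee_pos: [0.5131, 0.3082, 0.24]
ee_rot: [[0.914, 0.407, 0.0], [0.407, -0.914, 0.0], [0.0, -0.0, -1.0]]
wrist_force: [-0.7, 0.8, -2.4]
grip_width: 0.365
gripper_force: 58.5
```

Run:
```python
from ring import *
yaw=.415
print(sense()['ee_pos'])
for n in("side","top"):
    I,D=camera(n);np.savez(n+"7.npz",I=I,D=D)
    bx=(252,300,62,50) if n=="side" else (175,212,38,44)
    u,v,st=pts(n,I,bx);print(n,st)
    for z in(.099,.102,.105,.108):
        q,pr,k=planefit(n,u,v,z,yaw,(.4886,.2908));print(n,z,q.round(4),k,[None if p is None else float(p) for p in pr] if z==.105 else "")
```

```text
[0.51306487 0.30824081 0.24003082]
side [ 113   58  124  132 2175]
side 0.099 [0.4899 0.29   0.0308] 2150 
side 0.102 [0.4889 0.2918 0.0307] 2150 
side 0.105 [0.4879 0.2936 0.0305] 2150 [30.6, 30.8, 30.4, 30.6, 30.7, None, None, None, 29.8, 30.8, 30.8, 30.0]
side 0.108 [0.4869 0.2954 0.0304] 2150 
top [  13   27  120  116 1770]
top 0.099 [0.4883 0.294  0.0298] 1442 
top 0.102 [0.4879 0.2931 0.0297] 1442 
top 0.105 [0.4875 0.2921 0.0296] 1442 [29.7, 30.2, 29.7, 28.9, 29.7, None, None, 30.6, 29.7, 29.7, 29.5, 28.8]
top 0.108 [0.4872 0.2912 0.0295] 1442
```

Call:
servo_tool(
  rows=[
    {"dp": [0.07,-0.19,-0.2],"turn": 0},
    {"dp": [0,0,-0.3],"turn": 0},
    {"dp": [0,0,0],"turn": 0},
    {"dp": [0,0,0],"turn": 0},
    {"dp": [0,0,0],"turn": 0},
    {"dp": [0,0,0],"turn": 0},
  ],
)

```text
time: 17.88
ee_pos: [0.5137, 0.3064, 0.235]
ee_rot: [[0.914, 0.407, 0.0], [0.407, -0.914, 0.0], [0.0, -0.0, -1.0]]
wrist_force: [-0.2, 0.4, -2.4]
grip_width: 0.362
gripper_force: 58.5
```

Run:
```python
from ring import *
yaw=.415
print(sense()['ee_pos'])
im=[]
for n in("side","top"):
    I,D=camera(n);np.savez(n+"8.npz",I=I,D=D)
    bx=(250,302,64,50) if n=="side" else (175,212,40,44)
    u,v,st=pts(n,I,bx);print(n,st)
    for z in(.097,.099,.101):
        q,pr,k=planefit(n,u,v,z,yaw,(.4886,.2908));print(n,z,q.round(4),k,[None if p is None else float(p) for p in pr] if z==.099 else "")
    c=proj(n,(.4886,.2908,.099)).astype(int);im.append(cv2.resize(I[c[1]-40:c[1]+30,c[0]-35:c[0]+35],(400,400),interpolation=2))
cv2.imwrite("pics/s8.png",np.hstack(im))
```

```text
[0.51373979 0.30637675 0.23499763]
side [ 122   54  124  131 2129]
side 0.097 [0.4897 0.2899 0.0308] 2108 
side 0.099 [0.4891 0.2911 0.0307] 2108 [30.7, 30.8, 30.5, 30.9, 30.9, None, None, None, 29.8, 30.9, 31.0, 30.2]
side 0.101 [0.4884 0.2923 0.0306] 2108 
top [  20   27  118  116 1764]
top 0.097 [0.4887 0.2915 0.0296] 1434 
top 0.099 [0.4885 0.2909 0.0295] 1434 [29.9, 29.9, 29.6, 28.9, 29.9, None, None, 30.2, 29.6, 29.4, 29.4, 28.9]
top 0.101 [0.4882 0.2903 0.0294] 1434
```

View pics/s8.png

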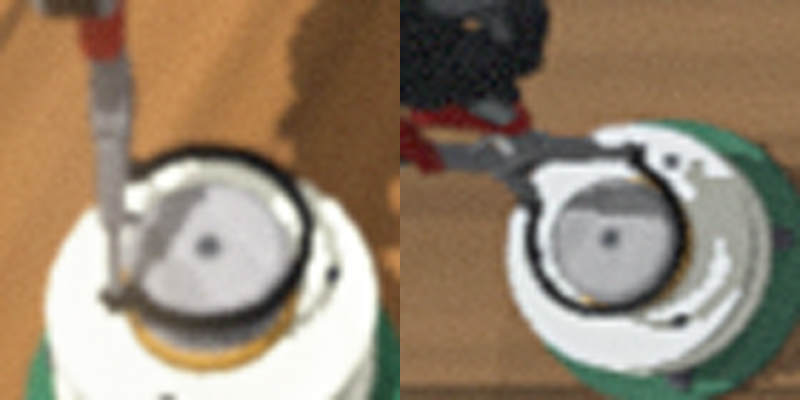

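The views show the ring concentric with the shaft end, with a shaft margin all round. The fitted centre agrees with the axis within 0.3 mm, so I lower it slowly while watching the force.

Call:
servo_tool(
  rows=[
    {"dp": [0,0,-0.2],"turn": 0},
    {"dp": [0,0,-0.2],"turn": 0},
    {"dp": [0,0,-0.2],"turn": 0},
    {"dp": [0,0,-0.2],"turn": 0},
    {"dp": [0,0,-0.2],"turn": 0},
    {"dp": [0,0,0],"turn": 0},
  ],
)

```text
time: 18.73
ee_pos: [0.5136, 0.3063, 0.2247]
ee_rot: [[0.914, 0.407, -0.0], [0.407, -0.914, -0.0], [-0.0, 0.0, -1.0]]
wrist_force: [1.0, 0.6, -2.4]
grip_width: 0.365
gripper_force: 58.5
```

Call:
servo_tool(
  rows=[
    {"dp": [0,0,-0.2],"turn": 0},
    {"dp": [0,0,-0.2],"turn": 0},
    {"dp": [0,0,-0.2],"turn": 0},
    {"dp": [0,0,0],"turn": 0},
    {"dp": [0,0,0],"turn": 0},
  ],
)

```text
time: 19.35
ee_pos: [0.5137, 0.3063, 0.2189]
ee_rot: [[0.914, 0.407, -0.0], [0.407, -0.914, -0.0], [-0.0, 0.0, -1.0]]
wrist_force: [-0.6, 0.3, -1.7]
grip_width: 0.367
gripper_force: 58.5
```

Call:
servo_tool(
  rows=[
    {"dp": [0,0,-0.2],"turn": 0},
    {"dp": [0,0,-0.2],"turn": 0},
    {"dp": [0,0,-0.15],"turn": 0},
    {"dp": [0,0,0],"turn": 0},
    {"dp": [0,0,0],"turn": 0},
    {"dp": [0,0,0],"turn": 0},
    {"dp": [0,0,0],"turn": 0},
  ],
)

```text
time: 20.23
ee_pos: [0.5137, 0.3063, 0.2135]
ee_rot: [[0.914, 0.407, 0.0], [0.407, -0.914, 0.0], [0.0, -0.0, -1.0]]
wrist_force: [-0.3, 0.1, -2.3]
grip_width: 0.362
gripper_force: 58.5
```

Run:
```python
from ring import *
yaw=.415
s=sense();print(s['ee_pos'],s['wrist_force'],s['ft_torque'])
im=[]
for n in("side","top"):
    I,D=camera(n);np.savez(n+"9.npz",I=I,D=D)
    bx=(250,306,64,52) if n=="side" else (175,212,42,46)
    u,v,st=pts(n,I,bx);print(n,st)
    for z in(.0745,.0775,.0805):
        q,pr,k=planefit(n,u,v,z,yaw,(.4886,.2908));print(n,z,q.round(4),k,[None if p is None else float(p) for p in pr] if z==.0775 else "")
    c=proj(n,(.4886,.2908,.0775)).astype(int);im.append(cv2.resize(I[c[1]-40:c[1]+30,c[0]-35:c[0]+35],(400,400),interpolation=2))
cv2.imwrite("pics/s9.png",np.hstack(im))
```

```text
[0.51371271 0.30633659 0.21346004] [-0.25003945  0.07392084 -2.32021659] [-0.00041826 -0.05462613 -0.00981622]
side [ 155   87   93  107 1211]
side 0.0745 [0.4892 0.2892 0.0296] 1211 
side 0.0775 [0.4883 0.2909 0.0295] 1211 [29.3, 30.3, None, None, None, None, None, None, 29.4, 29.5, 29.8, 29.3]
side 0.0805 [0.4873 0.2926 0.0294] 1211 
top [  33   34  113  113 1440]
top 0.0745 [0.4894 0.2921 0.0298] 1264 
top 0.0775 [0.489  0.2912 0.0297] 1264 [29.9, 29.9, 29.3, 29.4, 30.5, None, None, None, 30.8, 29.2, 29.4, 30.0]
top 0.0805 [0.4887 0.2903 0.0296] 1264
```

View pics/s9.png

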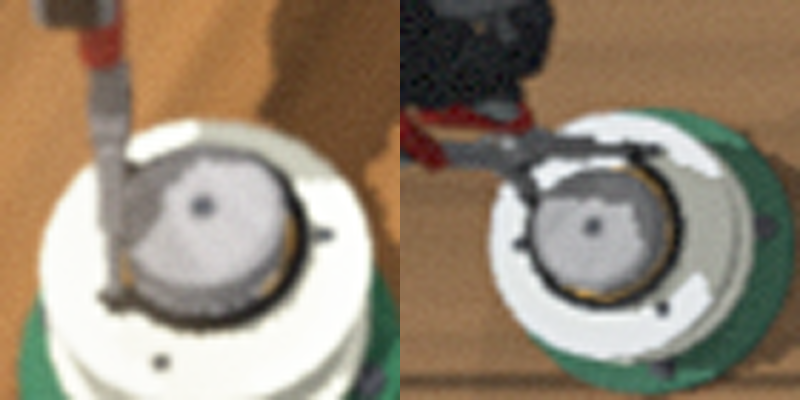

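The ring sits round the shaft at about 0.0777 m, level and centred, and the wrist force reads the same as when it hung free.

```bash
python3 -c "
from bench import hand_in
print(hand_in())"
```

```text
the job is handed in; nothing more can be done
None
```

I handed the job in at about 20 s of the 72 s: the circlip is held open on the squeezed pliers round the shaft at the groove (measured mid-thickness about 77.7 mm against 77 mm), level, centred within about 0.5 mm and with no contact force felt; the judge's verdict was not shown.

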